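# Close and lock a plaster casting mould

### The arm

A 6-joint arm with a two-finger parallel gripper is mounted at the origin on the work surface. World frame = base frame: x ahead of the robot, y to its left, z up, the work surface at z = 0. Lengths are in m, angles in rad, forces in N, time in s.
With the tool pointing down it reaches from about 0.4 to 0.825 m from the base axis. Payload 7 kg.
Tool frame: the origin (TCP) lies between the finger pads; the fingertips stand 17 mm ahead of it and the grasp point (between the pads) lies 2 mm behind it; x points along the fingers, z is the direction in which the jaws open and shut, and the axes are right-handed (so a half turn about x gives the same grasp; the last joint's range is limited). The gripper opens to 88 mm and grips with 3 to 60 N. Pads are 19 mm wide; open, the fingers measure 130 mm over their backs; the gripper's body (78 mm by 193 mm) begins 47 mm behind the grasp point.
Start: joints at [-1.017, 0.359, 0.012, 0, -1.224, -0.288], TCP at [0.177, -0.651, 0.244] pointing down, gripper open.
Joint ranges: [-3.07, 3.07], [-1.43, 2.12], [-1.02, 1.25], [-3.03, 1.67], [-3.05, -0], [-3.03, 3.03]. Speed limits (rad/s): [2.39, 2.39, 3.01, 3.14, 3.14, 3.14].

### API

Orientations are given as [roll, pitch, yaw] about the fixed x, y, z axes, in that order (R = Rz(yaw) Ry(pitch) Rx(roll)).
In Python, from station import * gives the robot as it stands.
- The arm moves only by the tool step_arm, never from a script. Its argument "deltas" is a list of rows, each a list of 5 numbers: the shift along the tool's x, y, z in cm, then the turn about the tool's x in degrees, then the closure, from 0 (fully open) to 1 (shut). In form: [[dx, dy, dz, roll, fingers], ...]. A call has exactly 10 rows; each row is the pose to reach, as a shift and turn from the pose commanded when the call began, along the tool's axes at that moment; what a row does not reach only later rows make up. A row lasts 1/12 s, in which the tool goes at most 41.7 mm and 7.16 degrees, less where a joint would pass 70% of its speed; a pose out of reach is approached as far as the arm can. A call with a gripper value outside its range is refused whole. The fingers move at their own pace and stop on an object; "squeeze" is the grip in N (left out, the last holds). Time passes only in rows, so rows that repeat a pose let the fingers close, or fill a call up. It gives the time, the measured TCP pose, the force and the opening at its end, in the units of the state.
- get_state(): the state, without advancing time (a new reading comes with each control period).
- grab_frame(name): name is "scene" or "top" or "wrist"; returns a dict with "pixels" (384x512x3 uint8, red, green, blue), "range_z" (384x512 float32, m along the optical axis (not along the pixel's ray), 0 where there is no reading), "fx", "fy", "cx", "cy" (pixels), "view" (4x4, takes a point from world to camera coordinates); the wrist camera has in their place "hand_eye" (4x4, takes a point from camera to tool coordinates, whose origin is the TCP and whose axes are the tool frame's). Camera axes: x right, y down, z forward; pixel columns grow to the right and rows downward; lengths in m; the calibration is good to about 2 mm. A picture is of the moment at which its call begins: read the wrist's pose just before it.
- job_done(): hands the job in, once; it reports no verdict.
Trained networks look in the newest picture that a camera, given by its name, has taken for a name from the list of things; names that differ only in an ending like _2 or _b are one class to them, and where a whole thing is asked for, a point or a joint stands for the part that bears it (a point fixed in the world has none). Each returns a list of dicts, best first, with "conf" (0 to 1); they miss things now and then, are a little off and sometimes report something else, mostly with a low value. They report only what shows in the picture. A call takes as long as a camera call. They do not tell look-alikes from the thing itself.
- boxes_of(thing, camera): "extent" ([left, top, right, bottom] in pixels, round what is visible of it).
- masks_of(thing, camera): "mask" (384x512 bool, what is visible of it) and "extent" ([left, top, right, bottom] in pixels, round what is visible of it).
The state is a dict: "t": time; "q": joint angles; "qd": joint speeds; "joint_efforts": joint torques, N m; "eef_pos": TCP position; "ee_rot": TCP orientation; "force": force on the tool from outside, world axes, zero at the start; "moment": the same for the moment, N m; "width": finger opening in m.
Only numpy, scipy, OpenCV 4.12 (cv2) and the standard library are available. Lean on these libraries where they do the work, as an engineer would, in place of code of your own. Each camera call takes 0.05 s, during which the arm holds its last target.

### The job

Close the plaster mould on the casting board: tip the loose half, which lies on its back, upright on its far edge so that its hollow side closes squarely against the fixed half with the edges lined up. Then plug the square wooden key block with the red top fully home into the square socket in front of it, to lock the mould shut, and let go. Leave the glass jar and the clay beaker where they stand.

Things in the scene. Friction and masses are not known exactly. Their poses are not given: they have to be found in the camera images.
- board: Fixed plywood casting board, 200 (x) x 170 (y) x 36 mm thick; origin at the centre of its underside on the table, z up, +x points from the robot's side towards the fixed mould half. It carries a square socket and, behind it (+x), the fixed half with a wooden backstop. Position and yaw differ each time.
- socket (a point): Centre of the mouth of the square socket, level with the board's top (36 mm above the table), 20 mm from the board's centre towards -x. The hole is 38 x 38 mm with a 2 mm chamfer, 31 mm deep, sides parallel to the board's x and y. The loose half lying on the board hides it at the start. Axes as the board.
- fixed_face (a point): Centre of the inner face of the fixed white plaster half, part of the board: a block 30 mm thick (x), 60 wide (y), 90 tall, standing on the board's top. The face looks along the board's -x, lies 57 mm beyond the socket's centre in +x, its centre 45 mm above the board's top. The wooden backstop behind it is 120 mm wide, 60 tall. Axes as the board.
- half_center (a point): Centre of the loose white plaster half, a block 90 (its x) x 60 (y) x 30 mm thick (z), 0.18 kg. It starts lying on the board, z up (grey cavity on top), x pointing roughly at the fixed half: its +x end is the edge to tip it on. Closed: x down, z along the board's +x, centre 15 mm in front of fixed_face. Grip it by its 60 mm width; tipped past about 72 degrees it falls upright by itself.
- half_face (a point): Centre of the hollow (inner) face of the loose half, 15 mm from its centre along its z; same axes. It meets fixed_face when the mould is closed.
- key_center (a point): Centre of the wooden key block with red top, upright on the table: 106 mm tall, 0.14 kg. The lowest 26 mm is a 36 x 36 mm foot (32 mm in its last 6 mm); above is a 46 x 46 x 80 mm body whose shoulder rests on the board when home. 53 mm above the foot's underside, 27 mm above the socket's mouth when home. x, y square to its sides; fits at any quarter turn, 4 mm clear of the closed half.
- jar_center (a point): Centre of a green glass jar, 64 mm across, 100 mm tall, standing on the table: a bystander.
- beaker_center (a point): Centre of an open terracotta beaker, 72 mm across, 85 mm tall, standing on the table: a bystander.
There are look-alikes about, which are no part of the job. What is meant by the part that bears half_center is not blue or purple, and is the smaller of those in its own colour.

How it is judged:
On the way, in this order (a step that is already met when the one before it is completed fails the run):
1. the loose half stands upright, hollow side against the fixed half (angle between half_center's own x axis and vertical above 3.02 rad and distance between half_face and fixed_face below 0.012 m), for 0.2 s.
2. the key block is fully home in the socket (z of key_center in the frame of socket below 0.03 m and horizontal distance between key_center and socket below 0.004 m and angle between key_center's own z axis and vertical below 0.06 rad), for 0.2 s.
At the end, for the whole second after the job is handed in: The loose half stands upright (5 deg), hollow side to the fixed half, gap under 6 mm, edges within 8 mm (height 4 mm), square within 5.7 deg; the key is upright (3.4 deg) and home in the socket (shoulder within 3 mm of the board, 4 mm of centre); both released and at rest (all of step 2 and angle between half_center's own x axis and vertical above 3.05 rad and x of half_face in the frame of fixed_face above -0.006 m and y of half_face in the frame of fixed_face between -0.008 and 0.008 m and z of half_face in the frame of fixed_face between -0.004 and 0.004 m and angle between the z axis of half_center and the x axis of fixed_face, either way round below 0.1 rad and linear speed of each of half, key below 0.02 m/s); the robot touches nothing.
It fails at once if the jar was pushed or tipped (distance of jar_center from where it was at the start of the episode above 0.025 m).
It fails at once if the beaker was pushed or tipped (distance of beaker_center from where it was at the start of the episode above 0.025 m).
It also fails if it takes over 58 s, if anything falls off the work surface, if the arm or the gripper's body presses on something with over 40 N, if the wrist force passes 120 N, or if a joint passes its speed limit or range.

## Working session

There is one attempt and no reset: what is moved stays moved. The work goes in short steps, Python scripts to look and compute and a tool call to move; the robot and the scene stay as the last step left them, time stands still between calls to the robot, and variables do not carry over. Pictures are saved under pics/ and viewed, and the job is handed in when it is done.

Besides the shell and the picture viewer there is one more tool, called after "Call:" by a JSON object that holds its "op" and its "data", one argument or row to a line. step_arm: Moves the arm, as the interface text tells. Its arguments: {"type":"object","properties":{"deltas":{"type":"array"},"squeeze":{"type":"number"}},"required":["deltas"]}

```bash
mkdir -p pics; ls
python3 - <<'E'
from station import *
import cv2,numpy as np
print(get_state())
for n in ("scene","top","wrist"):
    f=grab_frame(n); cv2.imwrite(f"pics/{n}0.png",f["pixels"][:,:,::-1]); np.savez(f"pics/{n}0.npz",**f)
    print(n,f["fx"],f["cx"],f["cy"],f.get("view",f.get("hand_eye")))
E
```

```text
pics
{'t': 0.0, 'q': array([-1.01689316e+00,  3.59370712e-01,  1.10319845e-02, -3.43705395e-04,
       -1.22409219e+00, -2.88117207e-01]), 'qd': array([ 5.58055669e-05, -9.27903830e-04, -1.30552613e-04,  5.98514059e-04,
        1.45554765e-03,  2.31099943e-04]), 'joint_efforts': array([ 2.75812827e-04, -5.82719886e+01,  2.93051594e+01,  6.99706793e+00,
        7.03178113e-03, -9.70552696e-05]), 'eef_pos': array([ 0.17715817, -0.65084671,  0.24262259]), 'ee_rot': array([0.09299207, 1.5691301 , 1.92945729]), 'force': array([ 1.5372504 , -0.10426725,  0.6369473 ]), 'moment': array([ 0.07226591, -0.03661877,  0.02266925]), 'width': 0.08767083446493049}
scene 392.83140380887767 255.43518593940829 192.73409141550025 [[-0.83303808  0.55296208  0.01674809  0.41419264]
 [ 0.41967849  0.65139142 -0.63210694 -0.17666139]
 [-0.36044073 -0.51954033 -0.77470015  1.04231022]
 [ 0.          0.          0.          1.        ]]
top 354.09175767605353 255.14456346344207 196.74066892429732 [[-0.00247924 -0.99952068 -0.03085861  0.01295544]
 [-0.98209114  0.00824718 -0.18822586  0.52842741]
 [ 0.18839014  0.02983931 -0.98164086  0.67674191]
 [ 0.          0.          0.          1.        ]]
wrist 294.84236288706126 254.67302508862485 185.9845360729346 [[-2.29039824e-04 -2.54436035e-01  9.67089578e-01 -1.41745213e-01]
 [-9.04629806e-05 -9.67089594e-01 -2.54436061e-01  6.86696264e-02]
 [ 9.99999970e-01 -1.45761796e-04  1.98484988e-04  7.03256551e-04]
 [ 0.00000000e+00  0.00000000e+00  0.00000000e+00  1.00000000e+00]]
```

View pics/scene0.png

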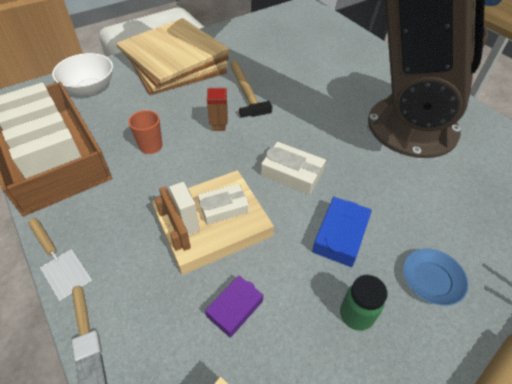

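View pics/top0.png

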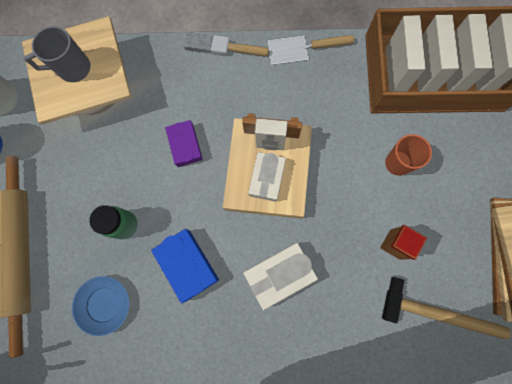

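View pics/wrist0.png

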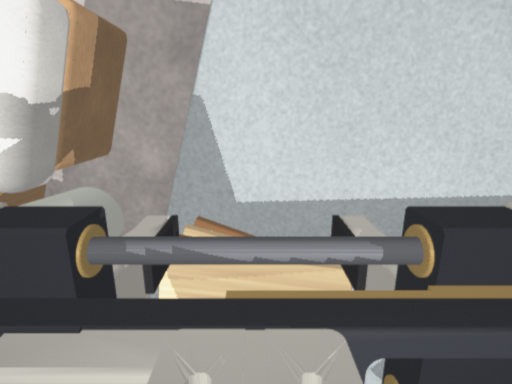

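The small white half on the board is at top pixel (268,175), with the fixed half at (271,132). The larger white look-alike lies on the table at (280,275). The key is at (408,243), the jar at (112,222) and the beaker at (410,155). Next I measure them.

```bash
cat > h.py <<'E'
import numpy as np,cv2
from station import *
from scipy.spatial.transform import Rotation as Rn
def cloud(f,T=None):
    z=f["range_z"]; v,u=np.mgrid[:z.shape[0],:z.shape[1]]
    P=np.stack([(u-f["cx"])/f["fx"]*z,(v-f["cy"])/f["fy"]*z,z],-1)
    T=np.linalg.inv(f["view"]) if T is None else T
    W=P@T[:3,:3].T+T[:3,3]; W[z<=0]=np.nan
    return W
def tcpT(s):
    T=np.eye(4);T[:3,:3]=Rn.from_euler('xyz',s["ee_rot"]).as_matrix();T[:3,3]=s["eef_pos"];return T
def rect(P):
    c,wh,a=cv2.minAreaRect(P[:,:2].astype(np.float32)*1000); return np.round(np.array(c)/1000,4),np.round(wh,1),round(a,1)
E
python3 - <<'E'
from h import *
for n in ("top","scene"):
    f=dict(np.load(f"pics/{n}0.npz")); W=cloud(f)
    grab_frame(n)
    print(n,"table z",np.nanmedian(W[...,2][(W[...,2]<.02)&(W[...,2]>-.02)]))
    for t in ("board","half_center","key_center","jar_center","beaker_center","fixed_face"):
        for d in masks_of(t,n)[:3]:
            P=W[d["mask"]];P=P[~np.isnan(P[:,0])]
            if len(P)<20: continue
            zt=np.percentile(P[:,2],95)
            top=P[P[:,2]>zt-.008]
            print(t,round(d["conf"],2),d["extent"],"n",len(P),"ztop",round(zt,4),"rect top",*rect(top))
E
```

```text
top table z -0.00028669789014945657
board 0.68 [224.9, 109.6, 309.4, 216.4] n 6304 ztop 0.1249 rect top [ 0.6497 -0.0227] [59.8 31.3] 83.4
half_center 0.85 [240.4, 243.7, 315.5, 311.9] n 2727 ztop 0.0444 rect top [ 0.3717 -0.0412] [ 83.9 129.7] 28.5
half_center 0.82 [155.0, 230.6, 217.8, 303.6] n 2761 ztop 0.0446 rect top [0.3933 0.1567] [128.8  84.7] 32.3
half_center 0.68 [251.0, 153.6, 282.7, 198.8] n 1310 ztop 0.0681 rect top [ 0.5717 -0.0153] [59.  92.6] 76.9
key_center 0.82 [378.5, 223.9, 427.1, 260.5] n 1057 ztop 0.1073 rect top [ 0.4324 -0.275 ] [47.5 47.5] 57.8
jar_center 0.72 [90.6, 204.2, 137.6, 239.7] n 1280 ztop 0.1013 rect top [0.4783 0.2982] [54.  55.3] 44.0
jar_center 0.33 [250.0, 152.6, 282.8, 199.8] n 1348 ztop 0.0681 rect top [ 0.5719 -0.015 ] [59.9 92.2] 77.7
beaker_center 0.6 [383.4, 133.5, 431.4, 174.7] n 1360 ztop 0.0848 rect top [ 0.6117 -0.3043] [70.7 69.7] 79.8
fixed_face 0.62 [223.3, 109.6, 310.1, 220.2] n 6263 ztop 0.1249 rect top [ 0.6497 -0.0227] [59.8 31.3] 83.4
scene table z 0.0005066787070649448
board 0.74 [151.9, 170.3, 274.8, 273.9] n 6343 ztop 0.125
[... 203 characters left out ...]
9 ztop 0.045 rect top [0.3921 0.1589] [131.2  83.8] 32.2
half_center 0.77 [259.1, 144.0, 325.2, 197.5] n 2124 ztop 0.0451 rect top [ 0.3708 -0.0387] [ 85.1 129.9] 28.4
key_center 0.82 [206.9, 88.9, 228.9, 128.3] n 753 ztop 0.1074 rect top [ 0.4333 -0.2716] [49. 44.] 59.0
jar_center 0.88 [341.0, 271.1, 386.4, 329.5] n 1921 ztop 0.1015 rect top [0.4775 0.3016] [55.7 55.3] 1.0
beaker_center 0.8 [127.9, 111.1, 160.2, 151.4] n 1082 ztop 0.0847 rect top [ 0.611  -0.3015] [69.9 69.9] 56.9
fixed_face 0.62 [198.2, 181.0, 250.7, 224.2] n 1471 ztop 0.0683 rect top [ 0.5707 -0.0131] [62.1 92.3] 77.6
fixed_face 0.55 [154.2, 169.1, 273.8, 276.6] n 6383 ztop 0.1252 rect top [ 0.649 -0.02 ] [60.6 30.8] 83.5
```

Run:
```python
from h import *
for n in ("top","scene"):
    f=dict(np.load(f"pics/{n}0.npz")); W=cloud(f)
    m=(abs(W[...,2]-.036)<.006)&(abs(W[...,0]-.57)<.15)&(abs(W[...,1]+.015)<.125)
    k,l,st,c=cv2.connectedComponentsWithStats(m.astype(np.uint8))
    i=1+np.argmax(st[1:,4]); P=W[l==i]; print(n,"board",*rect(P),np.median(P[:,2]))
    # fixed half + loose half
    for a,zz in ((( .6497,-.021),.126),((.571,-.014),.066)):
        m=(abs(W[...,2]-zz)<.006)&(np.hypot(W[...,0]-a[0],W[...,1]-a[1])<.07)
        k,l,st,c=cv2.connectedComponentsWithStats(m.astype(np.uint8)); i=1+np.argmax(st[1:,4]);P=W[l==i];print(*rect(P),np.median(P[:,2]))
    # front face of fixed half from direct points: y extents of top handled
```

```text
top board [ 0.5991 -0.0168] [170.1 200.7] 83.4 0.03561430018082812
[ 0.6497 -0.0227] [59.8 31.3] 83.4 0.12538567432483028
[ 0.5719 -0.015 ] [59.9 92.2] 77.7 0.065966172319321
scene board [ 0.5971 -0.0147] [172.6 200.6] 83.4 0.03605150709944549
[ 0.649  -0.0202] [61.  30.8] 83.7 0.12582443495160395
[ 0.5707 -0.0131] [62.1 92.3] 77.6 0.0664117057486211
```

```bash
cat >> h.py <<'E'
BY=np.radians(-6.6); BC=np.array([.598,-.0158])
def b2w(x,y,yaw=BY,c=BC): return c+np.array([np.cos(yaw)*x-np.sin(yaw)*y,np.sin(yaw)*x+np.cos(yaw)*y])
def w2b(p,yaw=BY,c=BC):
    d=np.array(p)[:2]-c; return np.array([np.cos(yaw)*d[0]+np.sin(yaw)*d[1],-np.sin(yaw)*d[0]+np.cos(yaw)*d[1]])
def plan(target,jawyaw=None,s=None):
    """target world TCP; jawyaw=world angle of jaw dir (mod pi)"""
    s=s or get_state(); T=tcpT(s);R=T[:3,:3]
    d=R.T@(np.array(target)-s["eef_pos"])*100
    roll=None
    if jawyaw is not None:
        g=np.array([np.cos(jawyaw),np.sin(jawyaw),0]); l=R.T@g
        # rotate about tool x: z=(0,0,1)->(0,-sin,cos)
        roll=np.degrees(np.arctan2(-l[1],l[2])); roll=(roll+90)%180-90
    return np.round(d,2),roll
E
python3 - <<'E'
from h import *
s=get_state();print(tcpT(s).round(3))
hy=np.radians(-12.4)
hc=np.array([.5713,-.014]); g=b2w(-.031,0,hy,hc);print(g, w2b(hc))
print(plan([*g,.18],hy+np.pi/2), s["q"])
E
```

```text
[[ 0.    -0.965 -0.263  0.177]
 [-0.    -0.263  0.965 -0.651]
 [-1.    -0.    -0.     0.244]
 [ 0.     0.     0.     1.   ]]
[ 0.54102316 -0.0073432 ] [-0.02672994 -0.00128075]
(array([  6.36, -52.01,  52.58]), np.float64(27.629992347390868)) [-1.01690402e+00  3.58563872e-01  1.18930590e-02 -1.73087334e-06
 -1.22410881e+00 -2.88078211e-01]
```

Call:
{"op": "step_arm", "data": {
  "deltas": [
    [3,-52,52.6,27.6,0],
    [3,-52,52.6,27.6,0],
    [3,-52,52.6,27.6,0],
    [3,-52,52.6,27.6,0],
    [3,-52,52.6,27.6,0],
    [3,-52,52.6,27.6,0],
    [3,-52,52.6,27.6,0],
    [3,-52,52.6,27.6,0],
    [3,-52,52.6,27.6,0],
    [3,-52,52.6,27.6,0]
  ],
  "squeeze": 5
}}

```text
t: 1.68
eef_pos: [0.3803, -0.2909, 0.2273]
ee_rot: [-1.652, 1.57, -0.298]
force: [1.4, -1.0, 0.4]
width: 0.0879
```

Run:
```python
from h import *
s=get_state();print(s["t"],tcpT(s).round(3))
print(plan([.541,-.0073,.18],np.radians(77.6)))
```

```text
1.6833 [[ 0.001 -0.977  0.214  0.38 ]
 [-0.     0.214  0.977 -0.291]
 [-1.    -0.001 -0.     0.227]
 [ 0.     0.     0.     1.   ]]
(array([ 4.73, -9.61, 31.15]), np.float64(0.02426740279499029))
```

Call:
{"op": "step_arm", "data": {
  "deltas": [
    [4.7,-9.6,31.2,0,0],
    [4.7,-9.6,31.2,0,0],
    [4.7,-9.6,31.2,0,0],
    [4.7,-9.6,31.2,0,0],
    [4.7,-9.6,31.2,0,0],
    [4.7,-9.6,31.2,0,0],
    [4.7,-9.6,31.2,0,0],
    [4.7,-9.6,31.2,0,0],
    [4.7,-9.6,31.2,0,0],
    [4.7,-9.6,31.2,0,0]
  ]
}}

```text
t: 2.52
eef_pos: [0.5409, -0.0068, 0.1792]
ee_rot: [2.126, 1.57, -2.799]
force: [0.1, 0.2, 0.6]
width: 0.0875
```

Run:
```python
from h import *
s=get_state();print(s["t"],s["eef_pos"])
f=grab_frame("wrist"); cv2.imwrite("pics/w1.png",f["pixels"][:,:,::-1])
W=cloud(f,tcpT(s)@f["hand_eye"]); np.save("pics/w1.npy",W)
for a,zz in (((.65,-.021),.126),((.571,-.014),.066)):
    m=(abs(W[...,2]-zz)<.006)&(np.hypot(W[...,0]-a[0],W[...,1]-a[1])<.07)
    k,l,st,c=cv2.connectedComponentsWithStats(m.astype(np.uint8)); i=1+np.argmax(st[1:,4]);P=W[l==i];print(*rect(P),np.median(P[:,2]),len(P))
m=(abs(W[...,2]-.036)<.006)
k,l,st,c=cv2.connectedComponentsWithStats(m.astype(np.uint8)); i=1+np.argmax(st[1:,4]); P=W[l==i]; print("board",*rect(P),np.median(P[:,2]))
print(plan([.541,-.0073,.056],np.radians(77.6)))
```

```text
2.5167 [ 0.54090932 -0.00680222  0.17921287]Traceback (most recent call last):
  File "<stdin>", line 7, in <module>
    return _wrapfunc(a, 'argmax', axis=axis, out=out, **kwds)
    return bound(*args, **kwds)
ValueError: attempt to get argmax of an empty sequence
```

View pics/w1.png

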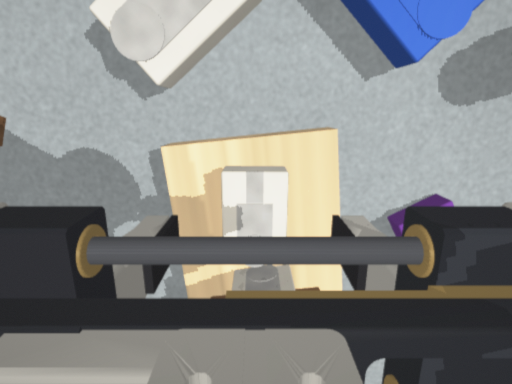

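The wrist view shows the half centred between the fingers: near end at row 170, columns 222–288. I check the numbers.

Run:
```python
from h import *
W=np.load("pics/w1.npy")
for r in (172,180,190,200):
    m=np.where(abs(W[r,:,2]-.066)<.004)[0]; m=m[(m>200)&(m<310)]
    if len(m): print(r,m.min(),m.max(),W[r,m.min()].round(4),W[r,m.max()].round(4))
c=W[150:200,255]; print(c[::5].round(4))
m=(abs(W[...,2]-.036)<.004); m[210:]=0
k,l,st,c=cv2.connectedComponentsWithStats(m.astype(np.uint8)); i=1+np.argmax(st[1:,4]); P=W[l==i]; print("board",*rect(P),np.median(P[:,2]))
b=np.array([w2b(p) for p in P]); print(np.percentile(b,[0.3,99.7],axis=0))
print(plan([.541,-.0073,.056],np.radians(77.6)))
```

```text
172 221 287 [ 0.5204 -0.0325  0.0654] [0.5325 0.0246 0.0662]
180 221 287 [ 0.5274 -0.0342  0.0654] [0.5398 0.0233 0.0658]
190 221 287 [ 0.5367 -0.0366  0.0644] [0.5489 0.0216 0.0656]
200 222 287 [ 0.5454 -0.0376  0.0667] [0.5585 0.0199 0.0647]
[[ 5.115e-01  3.000e-04  3.630e-02]
 [ 5.163e-01 -7.000e-04  3.630e-02]
 [ 5.211e-01 -1.800e-03  3.640e-02]
 [ 5.257e-01 -2.800e-03  3.770e-02]
 [ 5.255e-01 -2.800e-03  6.280e-02]
 [ 5.292e-01 -3.600e-03  6.620e-02]
 [ 5.333e-01 -4.500e-03  6.760e-02]
 [ 5.379e-01 -5.500e-03  6.720e-02]
 [ 5.423e-01 -6.400e-03  6.750e-02]
 [ 5.468e-01 -7.400e-03  6.780e-02]]
board [ 0.5382 -0.0084] [170.4  81.3] 83.4 0.036557686482695806
[[-0.10075872 -0.08411007]
 [-0.02143364  0.08518452]]
(array([12.35, -0.06,  0.08]), np.float64(0.12046664180343214))
```

Call:
{"op": "step_arm", "data": {
  "deltas": [
    [4,0,0,0,0],
    [8,0,0,0,0],
    [11,0,0,0,0],
    [12.2,0,0,0,0],
    [12.2,0,0,0,0],
    [12.2,0,0,0,1],
    [12.2,0,0,0,1],
    [12.2,0,0,0,1],
    [12.2,0,0,0,1],
    [12.2,0,0,0,1]
  ],
  "squeeze": 5
}}

```text
t: 3.4
eef_pos: [0.541, -0.0084, 0.059]
ee_rot: [-0.992, 1.569, 0.363]
force: [-0.1, 1.5, 1.6]
width: 0.0598
```

Run:
```python
from h import *
s=get_state();print(s["t"],s["eef_pos"],s["width"],s["force"])
xe=.004
tgt=b2w(xe-.0755,-.0); print(plan([*tgt,.057],BY+np.pi/2), w2b(s["eef_pos"]))
```

```text
3.4 [ 0.54096246 -0.00836997  0.05899149] 0.05980584462513657 [-0.05272777  1.50379862  1.58030218]
(array([ 0.2 ,  1.38, -0.22]), np.float64(-5.77336636801644)) [-0.05751353  0.00082506]
```

Call:
{"op": "step_arm", "data": {
  "deltas": [
    [0,0.2,0,-1,1],
    [0,0.5,0,-2,1],
    [0,0.8,-0.1,-3,1],
    [0,1.0,-0.1,-4,1],
    [0,1.2,-0.2,-5,1],
    [0,1.4,-0.2,-5.8,1],
    [0,1.4,-0.2,-5.8,1],
    [0,1.4,-0.2,-5.8,1],
    [0,1.4,-0.2,-5.8,1],
    [0,1.4,-0.2,-5.8,1]
  ]
}}

```text
t: 4.23
eef_pos: [0.5274, -0.007, 0.0589]
ee_rot: [-1.251, 1.568, 0.207]
force: [1.5, -0.4, 8.3]
width: 0.0601
```

Run:
```python
from h import *
s=get_state();print(s["t"],s["eef_pos"],s["width"],s["force"],w2b(s["eef_pos"]))
for n in ("top","scene"):
    f=grab_frame(n); cv2.imwrite(f"pics/{n}2.png",f["pixels"][:,:,::-1]); W=cloud(f)
    m=(abs(W[...,2]-.066)<.005)&(np.hypot(W[...,0]-.56,W[...,1]+.013)<.065)
    k,l,st,c=cv2.connectedComponentsWithStats(m.astype(np.uint8)); i=1+np.argmax(st[1:,4]);P=W[l==i]
    b=np.array([w2b(p) for p in P]); print(n,*rect(P),np.percentile(b,[0,1,99,100],axis=0).round(4).tolist())
for x in np.radians([10,20,30,40,50,60,70,80,85,90]):
    a,h=75.5,25; print((-a*np.cos(x)+h*np.sin(x)+a).round(1),(a*np.sin(x)+h*np.cos(x)-h).round(1))
```

```text
4.2333 [ 0.52735971 -0.00701682  0.05889569] 0.06007607259988473 [ 1.48699673 -0.40587531  8.26933366] [-0.07118166  0.00060578]
top [0.5174 0.0221] [0. 0.] 0.0 [[-0.0844, 0.0284], [-0.0844, 0.0284], [-0.0844, 0.0284], [-0.0844, 0.0284]]
scene [ 0.5722 -0.0108] [62.4 63.2] 83.2 [[-0.0579, -0.0292], [-0.0545, -0.0269], [0.0033, 0.0319], [0.0053, 0.0333]]
5.5 12.7
13.1 24.3
22.6 34.4
33.7 42.7
46.1 48.9
59.4 52.9
73.2 54.5
87.0 53.7
93.8 52.4
100.5 50.5
```

View pics/top2.png

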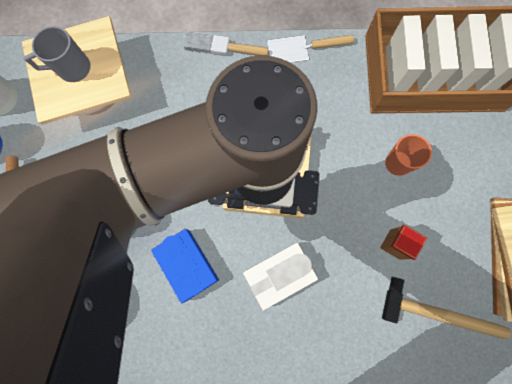

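Call:
{"op": "step_arm", "data": {
  "deltas": [
    [-0.65,-0.25,0,0,1],
    [-1.27,-0.55,0,0,1],
    [-1.87,-0.9,0,0,1],
    [-2.43,-1.31,0,0,1],
    [-2.96,-1.76,0,0,1],
    [-3.44,-2.26,0,0,1],
    [-3.88,-2.8,0,0,1],
    [-4.27,-3.37,0,0,1],
    [-4.6,-3.98,0,0,1],
    [-4.9,-4.6,0,0,1]
  ]
}}

```text
t: 5.17
eef_pos: [0.5699, -0.0128, 0.106]
ee_rot: [1.668, 1.566, 3.123]
force: [-7.6, 3.4, -1.3]
width: 0.0597
```

Run:
```python
from h import *
s=get_state();print(s["t"],s["eef_pos"],s["width"],s["force"],w2b(s["eef_pos"]))
f=grab_frame("scene"); cv2.imwrite(f"pics/s3.png",cv2.resize(f["pixels"][130:290,110:310,::-1],(800,600)))
f=grab_frame("wrist"); cv2.imwrite(f"pics/w3.png",f["pixels"][:,:,::-1])
```

```text
5.1667 [ 0.5698702  -0.0128369   0.10601927] 0.0596569254239505 [-7.57277479  3.35802351 -1.30030186] [-0.02828395 -0.00028969]
```

View pics/s3.png

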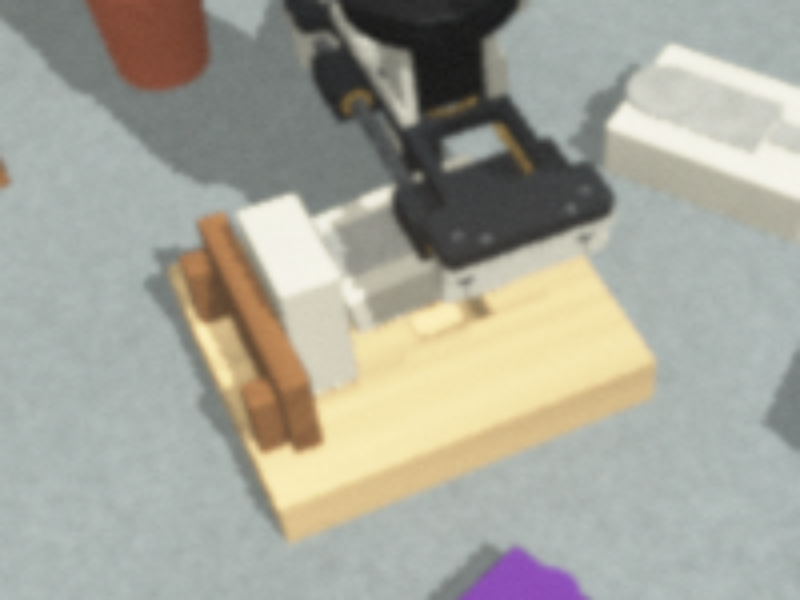

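View pics/w3.png

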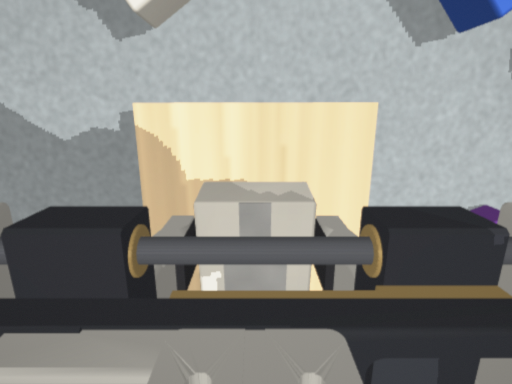

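Run:
```python
from h import *
f=grab_frame("scene"); W=cloud(f)
for u,v in [(197,192),(202,196),(205,190),(208,201),(212,199),(216,204),(200,205),(202,214),(210,207)]:
    p=W[v,u]; print((u,v),w2b(p).round(4),p[2].round(4))
s=get_state();f=grab_frame("wrist");W=cloud(f,tcpT(s)@f["hand_eye"])
for u in (215,255,300):
  for v in (184,192,198,205,215,225):
    p=W[v,u]; print((u,v),w2b(p).round(4),p[2].round(4))
```

```text
(197, 192) [ 0.0193 -0.0084] 0.1047
(202, 196) [0.0148 0.0063] 0.1065
(205, 190) [ 0.0041 -0.005 ] 0.1063
(208, 201) [0.0088 0.0209] 0.1044
(212, 199) [0.0003 0.0201] 0.1049
(216, 204) [-0.0032  0.0303] 0.0992
(200, 205) [0.0258 0.0227] 0.104
(202, 214) [0.0264 0.0298] 0.0846
(210, 207) [nan nan] nan
(215, 184) [-0.0559 -0.0214] 0.0918
(215, 192) [-0.0543 -0.0201] 0.102
(215, 198) [-0.0531 -0.0193] 0.1086
(215, 205) [-0.0511 -0.0187] 0.1137
(215, 215) [-0.0453 -0.0192] 0.1118
(215, 225) [-0.0402 -0.0193] 0.1121
(255, 184) [-0.0557  0.0005] 0.091
(255, 192) [-0.0543  0.0005] 0.1021
(255, 198) [-0.0533  0.0005] 0.1095
(255, 205) [-0.0509  0.0004] 0.1131
(255, 215) [-0.0459  0.0004] 0.1135
(255, 225) [-0.0403  0.0005] 0.1123
(300, 184) [-0.0559  0.0251] 0.0917
(300, 192) [-0.0542  0.0237] 0.1018
(300, 198) [-0.0537  0.0224] 0.1108
(300, 205) [-0.0515  0.0218] 0.1151
(300, 215) [-0.0456  0.0224] 0.1125
(300, 225) [-0.0398  0.0228] 0.1113
```

The pads held it rigidly: it was lifted almost flat (about 8° tilt) and its far end now rests on the fixed face. I back off a little and try the lightest squeeze, so it can pivot in the pads.

Call:
{"op": "step_arm", "data": {
  "deltas": [
    [0,0.3,0,0,1],
    [0,0.6,0,0,1],
    [0,0.8,0,0,1],
    [0,0.8,0,0,1],
    [0,0.8,0,0,1],
    [0,0.8,0,0,1],
    [0,0.8,0,0,1],
    [0,0.8,0,0,1],
    [0,0.8,0,0,1],
    [0,0.8,0,0,1]
  ],
  "squeeze": 3
}}

```text
t: 6.2
eef_pos: [0.5641, -0.0119, 0.1069]
ee_rot: [2.135, 1.571, -2.692]
force: [-0.1, -0.6, -1.9]
width: 0.06
```

```bash
cat >> h.py <<'E'
def tilt(tag=None):
    """fit half surfaces from scene, board frame; print profile at y~mid"""
    f=grab_frame("scene"); W=cloud(f)
    if tag: cv2.imwrite(f"pics/{tag}.png",cv2.resize(f["pixels"][130:290,110:310,::-1],(800,600)))
    px=f["pixels"].astype(int); white=(px.max(-1)-px.min(-1)<30)&(px.mean(-1)>110)
    d=W[...,:2]-BC; bx=np.cos(BY)*d[...,0]+np.sin(BY)*d[...,1]; by=-np.sin(BY)*d[...,0]+np.cos(BY)*d[...,1]
    m=white&(abs(by)<.034)&(bx>-.09)&(bx<.05)&(W[...,2]>.04)
    return bx[m],by[m],W[...,2][m],f,m
E
python3 - <<'E'
from h import *
s=get_state();print(s["t"],s["eef_pos"],s["width"],s["force"],w2b(s["eef_pos"]))
x,y,z,f,m=tilt("s4")
for a in np.arange(-.04,.05,.006):
    k=(abs(x-a)<.003)&(abs(y)<.025)
    if k.sum()>3: print(a.round(3),k.sum(),np.percentile(z[k],[5,50,95]).round(4))
E
```

```text
6.2 [ 0.56408335 -0.0118712   0.10685953] 0.060021647629152304 [-0.14389969 -0.55437437 -1.85579216] [-3.41434373e-02  4.48217894e-06]
-0.016 93 [0.1029 0.2172 0.2395]
-0.01 137 [0.0994 0.2031 0.2307]
-0.004 88 [0.0965 0.0993 0.2518]
0.002 130 [0.0948 0.099  0.256 ]
0.008 104 [0.093  0.0957 0.4215]
0.014 153 [0.0909 0.4039 0.431 ]
0.02 73 [0.0884 0.0903 0.0932]
0.026 53 [0.0851 0.0882 0.09  ]
0.038 47 [0.1236 0.1258 0.1274]
0.044 69 [0.1241 0.1258 0.1273]
```

View pics/s4.png

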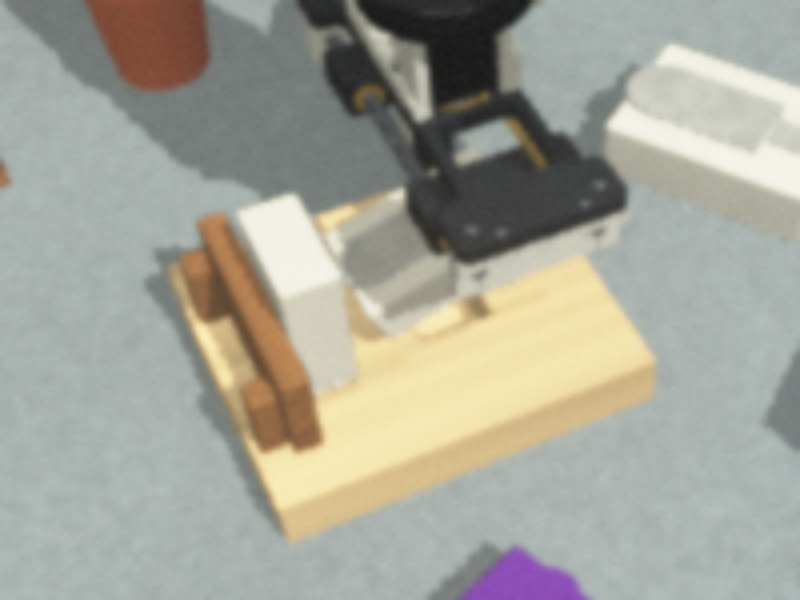

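At 3 N it pivoted to about 21°, so a light grip does let it turn. I set it down and regrip nearer the end for more lever.

Call:
{"op": "step_arm", "data": {
  "deltas": [
    [0.5,0.8,0,0,1],
    [1.0,1.6,0,0,1],
    [1.5,2.4,0,0,1],
    [2.2,2.9,0,0,1],
    [2.9,2.9,0,0,1],
    [3.6,2.9,0,0,1],
    [4.3,2.9,0,0,1],
    [4.8,2.9,0,0,1],
    [4.8,2.9,0,0,1],
    [4.8,2.9,0,0,0]
  ]
}}

```text
t: 7.08
eef_pos: [0.5354, -0.0086, 0.0585]
ee_rot: [2.099, 1.57, -2.728]
force: [-0.9, 0.3, 0.8]
width: 0.0627
```

Call:
{"op": "step_arm", "data": {
  "deltas": [
    [0,0,0,0,0],
    [0,0,0,0,0],
    [-0.3,0.5,0,0,0],
    [-0.3,1,0,0,0],
    [-0.3,1.4,0,0,0],
    [-0.3,1.4,0,0,0],
    [-0.3,1.4,0,0,0],
    [-0.3,1.4,0,0,0],
    [-0.3,1.4,0,0,0],
    [-0.3,1.4,0,0,0]
  ]
}}

```text
t: 7.92
eef_pos: [0.5215, -0.0069, 0.0619]
ee_rot: [-1.593, 1.571, -0.137]
force: [-0.1, -0.7, 0.1]
width: 0.0874
```

Run:
```python
from h import *
s=get_state();print(s["t"],s["eef_pos"],s["width"],s["force"],w2b(s["eef_pos"]))
x,y,z,f,m=tilt("s5")
k=abs(z-.066)<.006
for a in np.arange(-.09,.05,.006):
    q=k&(abs(x-a)<.003)
    if q.sum()>3: print(a.round(3),q.sum(),np.median(z[q]).round(4),y[q].min().round(4),y[q].max().round(4))
print(x[k].max())
f=grab_frame("wrist"); cv2.imwrite("pics/w5.png",f["pixels"][:,:,::-1])
W=cloud(f,tcpT(s)@f["hand_eye"])
for u in (225,255,285):
  for v in (165,170,175,180,190,200,210,220): p=W[v,u]; print((u,v),w2b(p).round(4),p[2].round(4))
```

```text
7.9167 [ 0.52148386 -0.00689526  0.06187409] 0.08741710007130385 [-0.10563642 -0.73913845  0.11978958] [-7.70325303e-02  5.11778056e-05]
-0.078 21 0.0662 -0.0275 -0.0034
-0.066 13 0.0663 -0.0257 -0.0045
-0.06 29 0.0669 -0.0277 0.0006
-0.054 59 0.0664 -0.0272 0.0313
-0.048 72 0.0665 -0.0271 0.031
-0.042 74 0.0662 -0.0247 0.0312
-0.036 67 0.0664 -0.027 0.0312
-0.03 70 0.0668 -0.0276 0.0311
-0.024 71 0.067 -0.025 0.0309
-0.018 75 0.0669 -0.0254 0.031
-0.012 74 0.0667 -0.0271 0.0311
-0.006 75 0.0665 -0.027 0.032
0.0 31 0.0654 -0.0183 0.031
0.042 12 0.0654 0.0295 0.0316
0.048 10 0.0643 0.0285 0.0317
0.04994318635906058
(225, 165) [-0.1079 -0.0201] 0.0016
(225, 170) [-0.1042 -0.0203] 0.0008
(225, 175) [-0.1005 -0.0204] 0.0005
(225, 180) [-0.1007 -0.0189] 0.0161
(225, 190) [-0.0994 -0.017 ] 0.0362
(225, 200) [-0.0934 -0.0171] 0.0365
(225, 210) [-0.0919 -0.0158] 0.0503
(225, 220) [-0.092  -0.0143] 0.0654
(255, 165) [-0.1078  0.0008] 0.0013
(255, 170) [-0.1041  0.0008] 0.0004
(255, 175) [-0.1008  0.0008] 0.0018
(255, 180) [-0.1005  0.0007] 0.0155
(255, 190) [-0.0995  0.0007] 0.0364
(255, 200) [-0.0935  0.0007] 0.037
(255, 210) [-0.0917  0.0007] 0.0495
(255, 220) [-0.0915  0.0007] 0.0642
(285, 165) [-0.1079  0.0216] 0.0018
(285, 170) [-0.104   0.0219] 0.0002
(285, 175) [-0.1006  0.0219] 0.001
(285, 180) [-0.1008  0.0203] 0.0167
(285, 190) [-0.0997  0.0183] 0.0371
(285, 200) [-0.0936  0.0184] 0.0374
(285, 210) [-0.0919  0.0172] 0.0501
(285, 220) [-0.0916  0.0157] 0.0645
```

View pics/s5.png

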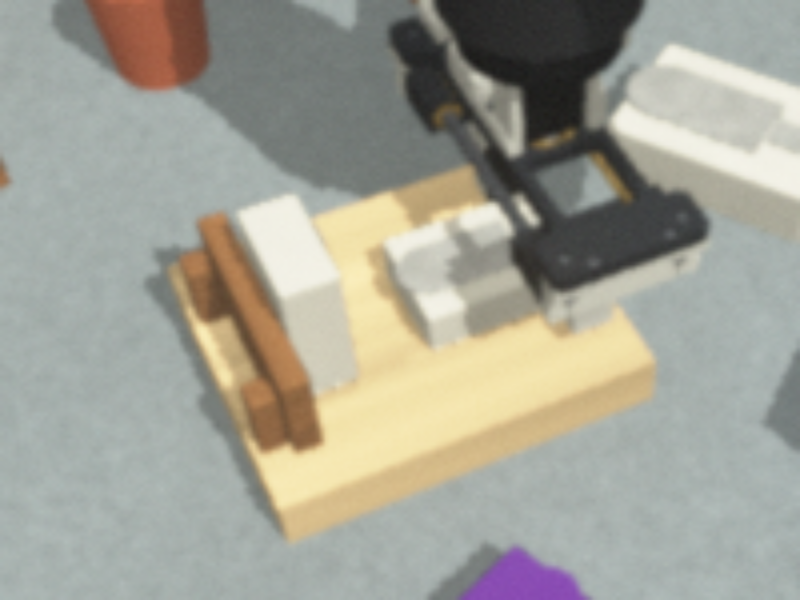

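View pics/w5.png

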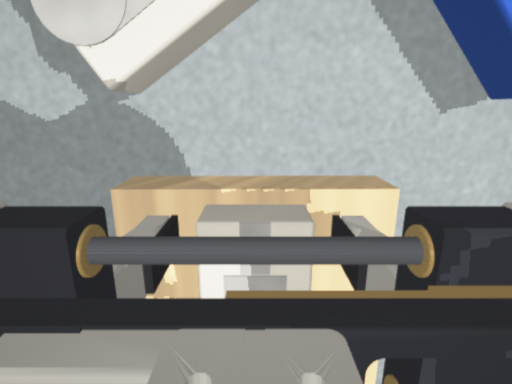

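Call:
{"op": "step_arm", "data": {
  "deltas": [
    [0.1,0.7,0,0,0],
    [0.4,0.7,0,0,0],
    [0.4,0.7,0,0,1],
    [0.4,0.7,0,0,1],
    [0.4,0.7,0,0,1],
    [0.4,0.7,0,0,1],
    [0.4,0.7,0,0,1],
    [0.1,0.6,0,0,1],
    [-0.3,0.45,0,0,1],
    [-0.7,0.3,0,0,1]
  ],
  "squeeze": 3
}}

```text
t: 8.85
eef_pos: [0.5183, -0.0067, 0.0692]
ee_rot: [1.926, 1.57, -2.902]
force: [-0.6, 0.1, -1.1]
width: 0.0601
```

Call:
{"op": "step_arm", "data": {
  "deltas": [
    [-0.3,-0.15,0,0,1],
    [-0.6,-0.3,0,0,1],
    [-0.9,-0.5,0,0,1],
    [-1.2,-0.7,0,0,1],
    [-1.5,-0.9,0,0,1],
    [-1.8,-1.1,0,0,1],
    [-2.1,-1.4,0,0,1],
    [-2.4,-1.65,0,0,1],
    [-2.7,-1.9,0,0,1],
    [-2.7,-1.9,0,0,1]
  ]
}}

```text
t: 9.68
eef_pos: [0.5382, -0.0087, 0.0966]
ee_rot: [-1.371, 1.57, 0.085]
force: [-0.6, -0.6, -0.1]
width: 0.0597
```

Run:
```python
from h import *
s=get_state();print(s["t"],s["eef_pos"],s["width"],s["force"],w2b(s["eef_pos"]))
x,y,z,f,m=tilt("s6")
k=(z<.12)
for a in np.arange(-.09,.05,.006):
    q=k&(abs(x-a)<.003)&(abs(y)<.025)
    if q.sum()>3: print(a.round(3),q.sum(),np.percentile(z[q],[5,50,95]).round(4))
```

```text
9.6833 [ 0.53819608 -0.00871279  0.09659351] 0.05969106290742013 [-0.59294408 -0.5666357  -0.1185176 ] [-0.06022217  0.00016655]
-0.06 5 [0.1017 0.1034 0.1046]
-0.042 18 [0.0917 0.0941 0.0963]
-0.036 70 [0.0894 0.0916 0.094 ]
-0.03 72 [0.0862 0.0887 0.0913]
-0.024 70 [0.0828 0.0857 0.088 ]
-0.018 67 [0.08   0.0822 0.0845]
-0.012 69 [0.0762 0.0787 0.0811]
-0.006 66 [0.0735 0.0763 0.0776]
0.0 71 [0.0693 0.0728 0.0756]
0.006 66 [0.0664 0.0691 0.0717]
0.012 67 [0.0635 0.0661 0.0694]
0.018 27 [0.0614 0.0639 0.0668]
```

View pics/s6.png

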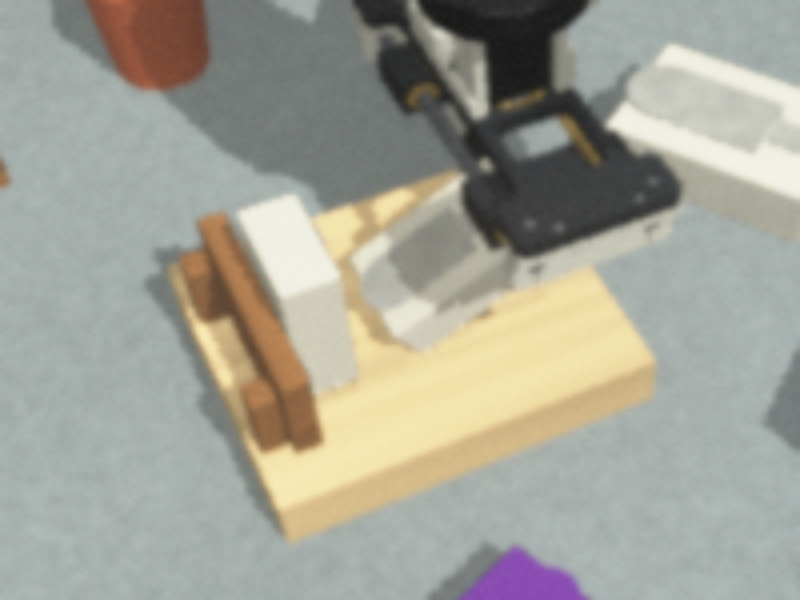

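Tipping works now: tilt is about 28° with the far edge resting on the board. I continue the arc.

Call:
{"op": "step_arm", "data": {
  "deltas": [
    [-0.3,-0.5,0,0,1],
    [-0.65,-1.0,0,0,1],
    [-1.1,-1.65,0,0,1],
    [-1.5,-2.3,0,0,1],
    [-1.8,-2.95,0,0,1],
    [-2.1,-3.65,0,0,1],
    [-2.3,-4.35,0,0,1],
    [-2.45,-5.1,0,0,1],
    [-2.5,-5.5,0,0,1],
    [-2.5,-5.5,0,0,1]
  ]
}}

```text
t: 10.57
eef_pos: [0.5934, -0.0152, 0.1212]
ee_rot: [-1.599, 1.569, -0.143]
force: [-0.7, -0.4, 4.1]
width: 0.0599
```

Run:
```python
from h import *
s=get_state();print(s["t"],s["eef_pos"],s["width"],s["force"],w2b(s["eef_pos"]))
x,y,z,f,m=tilt("s7")
k=(z<.125)
for a in np.arange(-.03,.05,.006):
    q=k&(abs(x-a)<.003)&(abs(y)<.025)
    if q.sum()>3: print(a.round(3),q.sum(),np.percentile(z[q],[5,50,95]).round(4))
```

```text
10.5667 [ 0.59338755 -0.01519838  0.12120069] 0.05986605514257492 [-0.70924048 -0.3976216   4.1252801 ] [-4.65102835e-03  6.74961284e-05]
0.012 4 [0.098  0.1003 0.1024]
0.018 71 [0.0839 0.0898 0.0956]
0.024 86 [0.072  0.0775 0.0838]
0.03 44 [0.0565 0.0654 0.0715]
0.036 12 [0.0527 0.1242 0.125 ]
0.042 12 [0.1243 0.1246 0.1247]
0.048 8 [0.124  0.1243 0.1249]
```

View pics/s7.png

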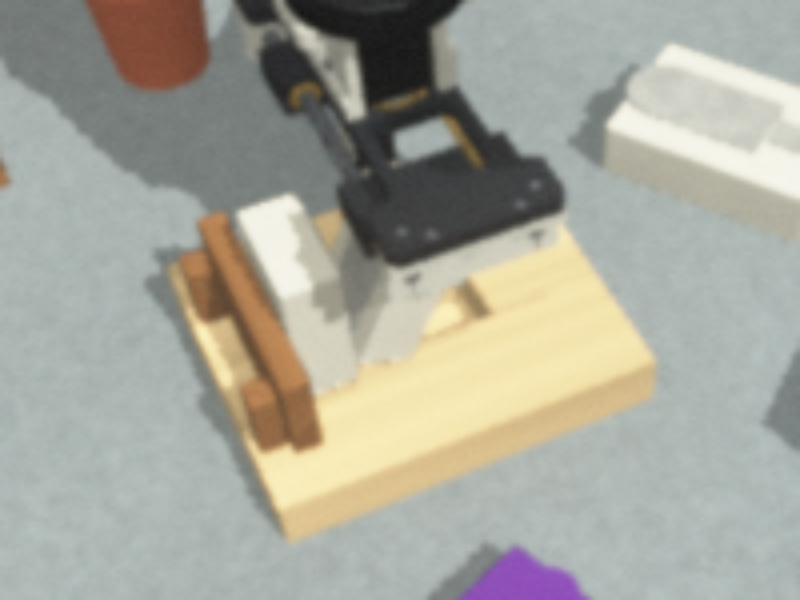

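Call:
{"op": "step_arm", "data": {
  "deltas": [
    [-0.1,-0.5,0,0,1],
    [-0.1,-1.0,0,0,1],
    [-0.1,-1.5,0,0,1],
    [-0.05,-2.0,0,0,1],
    [0,-2.4,0,0,1],
    [0.1,-2.8,0,0,1],
    [0.2,-3.2,0,0,1],
    [0.3,-3.5,0,0,1],
    [0.3,-3.6,0,0,1],
    [0.3,-3.6,0,0,1]
  ]
}}

```text
t: 11.45
eef_pos: [0.6272, -0.0191, 0.1172]
ee_rot: [1.539, 1.569, 2.995]
force: [-0.9, 1.6, -2.0]
width: 0.0597
```

Run:
```python
from h import *
s=get_state();print(s["t"],s["eef_pos"],s["width"],s["force"],w2b(s["eef_pos"]))
x,y,z,f,m=tilt("s8")
f=grab_frame("wrist"); cv2.imwrite("pics/w8.png",f["pixels"][:,:,::-1])
W=cloud(f,tcpT(s)@f["hand_eye"])
for u in (215,255,300):
  for v in (160,170,180,190,200,210,220): p=W[v,u]; print((u,v),w2b(p).round(4),p[2].round(4))
```

```text
11.45 [ 0.62722167 -0.01905456  0.11722728] 0.05973017513106717 [-0.94043097  1.64695421 -1.96969794] [0.02940208 0.00012567]
(215, 160) [-0.0015 -0.0297] 0.0361
(215, 170) [ 0.0061 -0.0298] 0.0372
(215, 180) [ 0.0065 -0.0258] 0.068
(215, 190) [ 0.0063 -0.0225] 0.0939
(215, 200) [ 0.0064 -0.02  ] 0.1129
(215, 210) [ 0.0073 -0.0183] 0.1262
(215, 220) [ 0.012  -0.0184] 0.1271
(255, 160) [-0.0016  0.0009] 0.0364
(255, 170) [0.0062 0.0009] 0.0367
(255, 180) [0.0064 0.0008] 0.0685
(255, 190) [0.0064 0.0008] 0.0936
(255, 200) [0.0062 0.0007] 0.1139
(255, 210) [0.0069 0.0007] 0.1274
(255, 220) [0.0116 0.0007] 0.128
(300, 160) [-0.0015  0.0353] 0.0358
(300, 170) [0.0063 0.0356] 0.036
(300, 180) [0.0141 0.0358] 0.0367
(300, 190) [0.0063 0.0269] 0.0939
(300, 200) [0.0063 0.024 ] 0.1133
(300, 210) [0.0074 0.0222] 0.1257
(300, 220) [0.012  0.0222] 0.1272
```

View pics/s8.png

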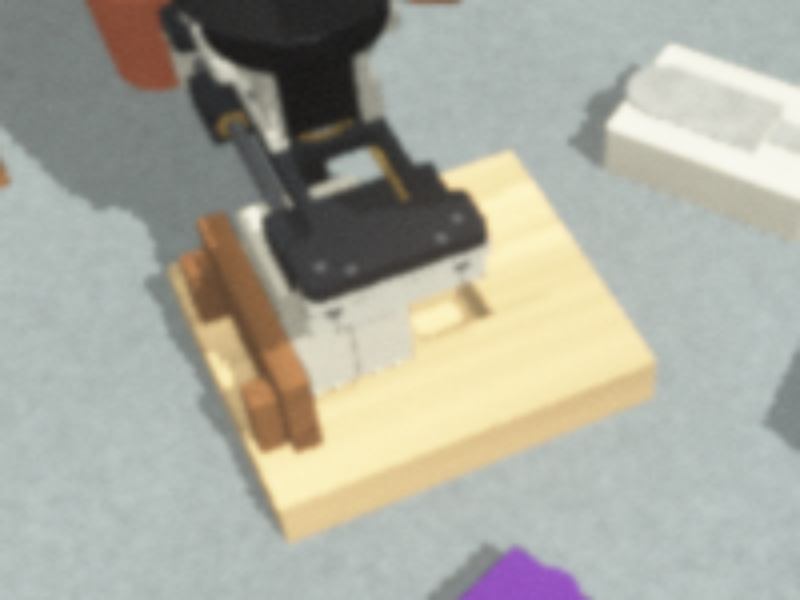

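View pics/w8.png

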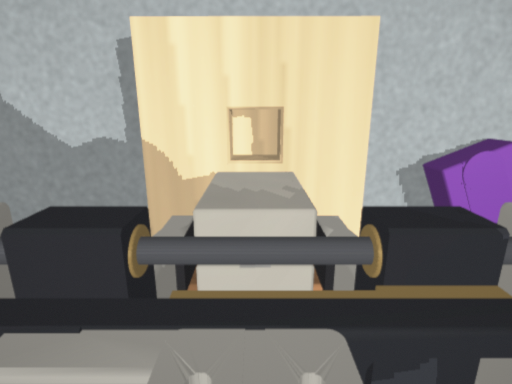

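The half stands upright and vertical, with its back face at board x = 6.4 mm (7 nominal). The wrist view shows the socket at (228–283, 107–162). I release, rise, and measure the socket.

Call:
{"op": "step_arm", "data": {
  "deltas": [
    [0,-0.1,0,0,1],
    [0,-0.1,0,0,1],
    [0,-0.1,0,0,0],
    [0,0,0,0,0],
    [0,0,0,0,0],
    [-0.5,0,0,0,0],
    [-3,0,0,0,0],
    [-6,0,0,0,0],
    [-8,0,0,0,0],
    [-8,0,0,0,0]
  ]
}}

```text
t: 12.38
eef_pos: [0.6305, -0.0192, 0.2039]
ee_rot: [-1.394, 1.562, 0.063]
force: [0.8, -1.0, 1.4]
width: 0.0877
```

Run:
```python
from h import *
s=get_state();print(s["t"],s["eef_pos"],s["width"],s["force"],w2b(s["eef_pos"]))
f=grab_frame("scene"); cv2.imwrite(f"pics/s9.png",cv2.resize(f["pixels"][130:290,110:310,::-1],(800,600)))
f=grab_frame("wrist"); cv2.imwrite("pics/w9.png",f["pixels"][:,:,::-1]);W=cloud(f,tcpT(s)@f["hand_eye"])
d=W[...,:2]-BC; bx=np.cos(BY)*d[...,0]+np.sin(BY)*d[...,1]; by=-np.sin(BY)*d[...,0]+np.cos(BY)*d[...,1]
z=W[...,2]
m=(abs(z-.036)<.004)&(bx<-.05); P=W[m]; print("board",*rect(P),np.percentile(bx[m],.2),np.percentile(by[m],[.2,99.8]),np.median(z[m]))
m=(z<.0335)&(z>-.01)&(abs(bx+.02)<.026)&(abs(by)<.026); m=cv2.morphologyEx(m.astype(np.uint8),cv2.MORPH_OPEN,np.ones((3,3),np.uint8))>0
print("socket rect",*rect(W[m]),bx[m].min(),bx[m].max(),by[m].min(),by[m].max())
# socket mouth edges via z drop along lines
for yy in (-.01,0,.01):
    q=(abs(by-yy)<.0015)&(bx<.005)&(bx>-.06); o=np.argsort(bx[q]); print([(round(a*1e3,1),round(b*1e3,1)) for a,b in zip(bx[q][o],z[q][o])][::4][:30])
m=(abs(z-.126)<.005)&(abs(by)<.04)&(bx<.09)&(bx>-.0)
P=W[m];print("top both",*rect(P),bx[m].min(),bx[m].max(),by[m].min(),by[m].max())
```

```text
12.3833 [ 0.63048219 -0.01917793  0.2038943 ] 0.0876706966298318 [ 0.78228382 -1.03599449  1.37816731] [0.03265517 0.00037786]
board [ 0.5239 -0.0067] [170.6  48.4] 83.5 -0.09871534807103867 [-0.08433718  0.08505663] 0.03858202695099536
socket rect [ 0.5797 -0.0132] [38.2 37.3] 83.5 -0.03718587742175032 0.00012872400092342983 -0.01860958462163809 0.019579576545084267
[(np.float64(-59.9), np.float64(39.2)), (np.float64(-58.9), np.float64(40.0)), (np.float64(-57.1), np.float64(38.5)), (np.float64(-56.2), np.float64(39.2)), (np.float64(-55.2), np.float64(40.3)), (np.float64(-53.4), np.float64(38.8)), (np.float64(-52.4), np.float64(39.1)), (np.float64(-50.6), np.float64(38.2)), (np.float64(-49.6), np.float64(38.3)), (np.float64(-48.6), np.float64(39.6)), (np.float64(-46.8), np.float64(37.6)), (np.float64(-45.8), np.float64(38.4)), (np.float64(-44.9), np.float64(37.7)), (np.float64(-43.9), np.float64(38.9)), (np.float64(-43.0), np.float64(37.9)), (np.float64(-42.0), np.float64(39.2)), (np.float64(-40.1), np.float64(38.1)), (np.float64(-39.1), np.float64(38.2)), (np.float64(-38.1), np.floa
[... 2176 characters left out ...]
np.float64(-41.1), np.float64(38.3)), (np.float64(-40.1), np.float64(40.3)), (np.float64(-38.2), np.float64(36.9)), (np.float64(-37.2), np.float64(7.8)), (np.float64(-36.1), np.float64(8.7)), (np.float64(-34.0), np.float64(7.8)), (np.float64(-31.8), np.float64(7.4)), (np.float64(-29.7), np.float64(8.0)), (np.float64(-27.4), np.float64(5.3)), (np.float64(-25.3), np.float64(7.2)), (np.float64(-23.1), np.float64(6.4)), (np.float64(-21.0), np.float64(8.1)), (np.float64(-18.8), np.float64(7.7)), (np.float64(-16.6), np.float64(8.3)), (np.float64(-14.4), np.float64(7.5))]
top both [ 0.6326 -0.0193] [60.3 54.9] 83.4 0.007349309959266781 0.062230205703241025 -0.029661262653443272 0.030684406145644702
```

View pics/s9.png

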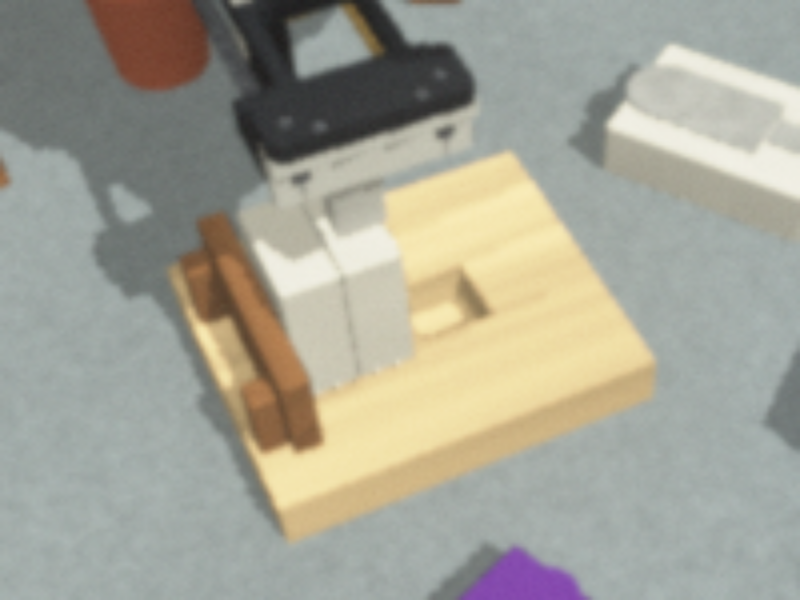

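View pics/w9.png

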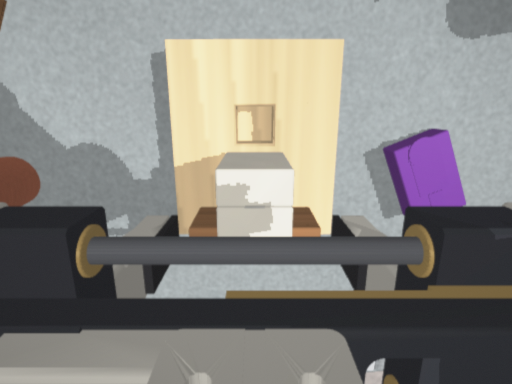

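The mould is closed: the two tops form a 60.3 × 54.9 mm patch with the sides flush. Next, the key.

Run:
```python
from h import *
print(plan([.4328,-.2735,.21],np.radians(57.8)), get_state()["q"])
```

```text
(array([ -1.13,  16.5 , -27.51]), np.float64(25.621542501896243)) [ 2.79696666e-01  3.11879343e-01 -1.60387620e-01  1.25673963e-04
 -1.09543423e+00 -1.96536368e+00]
```

Call:
{"op": "step_arm", "data": {
  "deltas": [
    [-1,16.5,-27.5,25.6,0],
    [-1,16.5,-27.5,25.6,0],
    [-1,16.5,-27.5,25.6,0],
    [-1,16.5,-27.5,25.6,0],
    [-1,16.5,-27.5,25.6,0],
    [-1,16.5,-27.5,25.6,0],
    [-1,16.5,-27.5,25.6,0],
    [-1,16.5,-27.5,25.6,0],
    [-1,16.5,-27.5,25.6,0],
    [-1,16.5,-27.5,25.6,0]
  ]
}}

```text
t: 13.32
eef_pos: [0.4308, -0.2746, 0.2073]
ee_rot: [1.802, 1.57, 2.808]
force: [0.4, 0.0, -0.4]
width: 0.0878
```

Run:
```python
from h import *
s=get_state();print(s["t"],s["eef_pos"],s["ee_rot"],s["width"],s["force"])
f=grab_frame("wrist"); cv2.imwrite("pics/w10.png",f["pixels"][:,:,::-1]);W=cloud(f,tcpT(s)@f["hand_eye"])
z=W[...,2]
m=(abs(z-.106)<.004)&(np.hypot(W[...,0]-.4328,W[...,1]+.2735)<.05); P=W[m]; print(len(P)); 
if len(P)>20:print(*rect(P),np.median(P[:,2]))
f=grab_frame("top"); W=cloud(f);cv2.imwrite("pics/t10.png",f["pixels"][:,:,::-1])
d=W[...,:2]-BC; bx=np.cos(BY)*d[...,0]+np.sin(BY)*d[...,1]; by=-np.sin(BY)*d[...,0]+np.cos(BY)*d[...,1]; z=W[...,2]
m=(abs(z-.126)<.005)&(abs(by)<.04)&(bx<.09)&(bx>-.0)
P=W[m]
if len(P): print("top both",*rect(P),bx[m].min(),bx[m].max(),by[m].min(),by[m].max())
print(plan([.4328,-.2735,.21],np.radians(57.8)))
```

```text
13.3167 [ 0.43075735 -0.27456952  0.20728813] [1.80192294 1.56980732 2.80805324] 0.08779254229849216 [ 0.41083289  0.00956573 -0.41304587]
2847
[ 0.4312 -0.2733] [46.7 47.1] 58.5 0.1068348970945871
top both [ 0.6373 -0.005 ] [27.7 60.2] 83.0 0.007687468075412094 0.06795823082472918 0.0012732466939704354 0.02905901356958892
(array([-0.26, -0.06,  0.03]), np.float64(-0.004945153570048433))
```

View pics/w10.png

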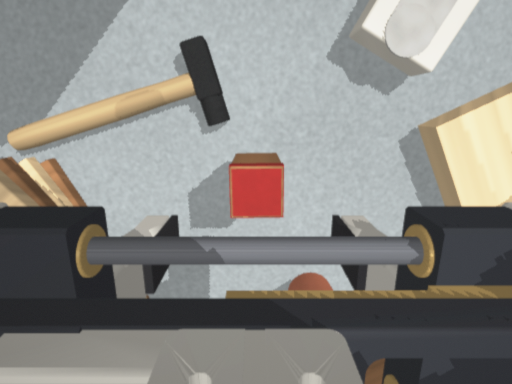

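View pics/t10.png

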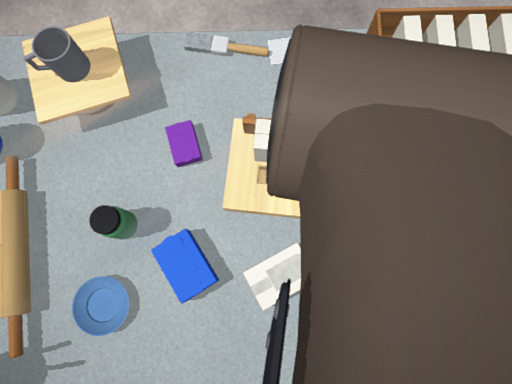

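Run:
```python
from h import *
print(plan([.4314,-.2733,.086],np.radians(58.2)))
```

```text
(array([12.14,  0.06, -0.03]), np.float64(-0.4049450604037901))
```

Call:
{"op": "step_arm", "data": {
  "deltas": [
    [4,0,0,-0.4,0],
    [8,0,0,-0.4,0],
    [11,0,0,-0.4,0],
    [12.1,0,0,-0.4,0],
    [12.1,0,0,-0.4,0],
    [12.1,0,0,-0.4,1],
    [12.1,0,0,-0.4,1],
    [12.1,0,0,-0.4,1],
    [12.1,0,0,-0.4,1],
    [12.1,0,0,-0.4,1]
  ],
  "squeeze": 30
}}

```text
t: 14.25
eef_pos: [0.4329, -0.2735, 0.0879]
ee_rot: [-1.215, 1.569, -0.199]
force: [-0.2, -0.6, 0.7]
width: 0.0599
```

Call:
{"op": "step_arm", "data": {
  "deltas": [
    [-1,0,0,0,1],
    [-4,0,0,0,1],
    [-8,0,0,0,1],
    [-11,0,0,0,1],
    [-11,0,0,0,1],
    [-11,0,0,0,1],
    [-11,0,0,0,1],
    [-11,0,0,0,1],
    [-11,0,0,0,1],
    [-11,0,0,0,1]
  ]
}}

```text
t: 15.08
eef_pos: [0.4318, -0.2734, 0.1961]
ee_rot: [1.917, 1.569, 2.933]
force: [-0.4, 0.6, -0.5]
width: 0.0003
```

Run:
```python
from h import *
s=get_state();print(s["t"],s["eef_pos"],s["ee_rot"],s["width"],s["force"])
print(plan([*b2w(-.02,0),.2],BY+np.pi/2), b2w(-.02,0))
f=grab_frame("wrist"); cv2.imwrite("pics/w11.png",f["pixels"][:,:,::-1])
W=cloud(f,tcpT(s)@f["hand_eye"]); Ti=np.linalg.inv(tcpT(s)); L=W@Ti[:3,:3].T+Ti[:3,3]
for u in (235,255,275):
    for v in range(150,232,10): print((u,v),L[v,u].round(4),end=' ')
    print()
```

```text
15.0833 [ 0.43175762 -0.27341454  0.19608185] [1.91664421 1.56900242 2.93284182] 0.0002905556756441432 [-0.36242607  0.55131441 -0.47752447]
(array([-0.41,  1.24, 29.8 ]), np.float64(-25.17615730824454)) [ 0.57813254 -0.01350126]
(235, 150) [ 0.1968  0.0229 -0.0224] (235, 160) [ 0.1258  0.0233 -0.0179] (235, 170) [ 0.0906  0.0212 -0.0157] (235, 180) [ 0.09    0.0131 -0.0158] (235, 190) [ 0.0889  0.005  -0.0158] (235, 200) [ 0.0878 -0.0031 -0.0159] (235, 210) [-0.0596  0.0401 -0.0058] (235, 220) [-0.0667  0.0397 -0.0054] (235, 230) [-0.0732  0.0396 -0.005 ] 
(255, 150) [0.1972 0.0228 0.0006] (255, 160) [0.127  0.0231 0.0005] (255, 170) [0.0877 0.0218 0.0004] (255, 180) [0.0893 0.0133 0.0004] (255, 190) [0.0891 0.005  0.0004] (255, 200) [ 0.0886 -0.0034  0.0004] (255, 210) [ 0.0884 -0.012   0.0004] (255, 220) [ 0.0895 -0.0212  0.0004] (255, 230) [ 0.1976 -0.0765  0.0007] 
(275, 150) [0.1956 0.023  0.0236] (275, 160) [0.1263 0.0232 0.0189] (275, 170) [0.0906 0.0212 0.0165] (275, 180) [0.0897 0.0132 0.0166] (275, 190) [0.0901 0.0047 0.0167] (275, 200) [ 0.0894 -0.0036  0.0168] (275, 210) [-0.0575  0.0393  0.0061] (275, 220) [-0.0681  0.0402  0.0054] (275, 230) [-0.0728  0.0394  0.0051]
```

View pics/w11.png

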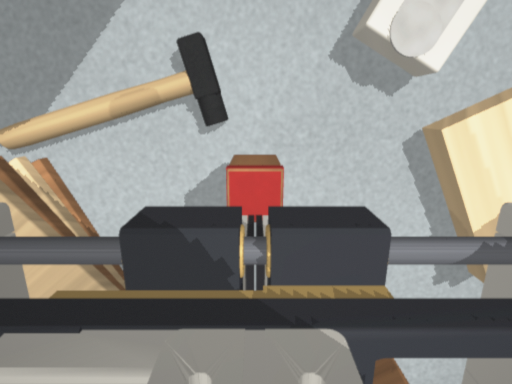

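The fingers hadn't finished closing before the lift, so the key still stands undisturbed at (228–283, 165–218). I repeat the grasp with more closing time.

Call:
{"op": "step_arm", "data": {
  "deltas": [
    [0,0,0,0,0],
    [0,0,0,0,0],
    [0,0,0,0,0],
    [0,0,0,0,0],
    [0,0,0,0,0],
    [0,0,0,0,0],
    [0,0,0,0,0],
    [0,0,0,0,0],
    [0,0,0,0,0],
    [0,0,0,0,0]
  ]
}}

```text
t: 15.97
eef_pos: [0.4323, -0.2735, 0.1969]
ee_rot: [-1.156, 1.571, -0.14]
force: [0.2, 0.2, -0.8]
width: 0.0618
```

Call:
{"op": "step_arm", "data": {
  "deltas": [
    [4,0.1,0,0,0],
    [8,0.1,0,0,0],
    [10,0.1,0,0,0],
    [11,0.1,0,0,0],
    [11,0.1,0,0,0.3],
    [11,0.1,0,0,1],
    [11,0.1,0,0,1],
    [11,0.1,0,0,1],
    [11,0.1,0,0,1],
    [11,0.1,0,0,1]
  ],
  "squeeze": 30
}}

```text
t: 16.8
eef_pos: [0.432, -0.2731, 0.0879]
ee_rot: [-1.215, 1.569, -0.199]
force: [-0.5, -0.2, -0.6]
width: 0.0534
```

Call:
{"op": "step_arm", "data": {
  "deltas": [
    [0,0,0,0,1],
    [0,0,0,0,1],
    [0,0,0,0,1],
    [0,0,0,0,1],
    [0,0,0,0,1],
    [0,0,0,0,1],
    [0,0,0,0,1],
    [0,0,0,0,1],
    [0,0,0,0,1],
    [0,0,0,0,1]
  ]
}}

```text
t: 17.63
eef_pos: [0.4318, -0.2731, 0.0875]
ee_rot: [-1.406, 1.57, -0.39]
force: [-0.8, 1.8, 6.3]
width: 0.0457
```

Call:
{"op": "step_arm", "data": {
  "deltas": [
    [-1,0,0,0,1],
    [-4,0,0,0,1],
    [-8,0,0,0,1],
    [-11,0,0,0,1],
    [-11,0,0,0,1],
    [-11,0,0,0,1],
    [-11,0,0,0,1],
    [-11,0,0,0,1],
    [-11,0,0,0,1],
    [-11,0,0,0,1]
  ]
}}

```text
t: 18.47
eef_pos: [0.4308, -0.2728, 0.1959]
ee_rot: [1.89, 1.569, 2.906]
force: [-1.2, 0.6, -0.9]
width: 0.046
```

Run:
```python
from h import *
s=get_state();print(s["t"],s["eef_pos"],s["ee_rot"],s["width"],s["force"])
print(plan([*b2w(-.022,0),.19],BY+np.pi/2), b2w(-.02,0))
f=grab_frame("wrist"); cv2.imwrite("pics/w12.png",f["pixels"][:,:,::-1])
W=cloud(f,tcpT(s)@f["hand_eye"]); Ti=np.linalg.inv(tcpT(s)); L=W@Ti[:3,:3].T+Ti[:3,3]
for u in (235,255,275):
    for v in range(130,232,10): print((u,v),L[v,u].round(4),end=' ')
    print()
```

```text
18.4667 [ 0.43084312 -0.2728239   0.19585874] [1.89003989 1.56862669 2.90622038] 0.04602708898334565 [-1.20965696  0.56754071 -0.89707769]
(array([ 0.57,  1.32, 29.72]), np.float64(-25.177130953153977)) [ 0.57813254 -0.01350126]
(235, 130) [ 0.1964  0.0456 -0.0219] (235, 140) [ 0.1969  0.0343 -0.0222] (235, 150) [ 0.1959  0.023  -0.0223] (235, 160) [ 0.1949  0.0116 -0.0224] (235, 170) [ 0.1948 -0.0002 -0.0226] (235, 180) [ 0.0478  0.0233 -0.0129] (235, 190) [ 0.0237  0.0231 -0.0114] (235, 200) [ 0.0046  0.023  -0.0102] (235, 210) [-0.0129  0.0237 -0.0091] (235, 220) [-0.019   0.0211 -0.0087] (235, 230) [-0.0203  0.0169 -0.0087] 
(255, 130) [0.1945 0.0457 0.0006] (255, 140) [0.1941 0.0346 0.0006] (255, 150) [0.1951 0.0231 0.0006] (255, 160) [0.1961 0.0114 0.0006] (255, 170) [ 0.1954 -0.0003  0.0006] (255, 180) [0.0477 0.0233 0.0003] (255, 190) [0.0243 0.0229 0.0003] (255, 200) [0.0046 0.023  0.0002] (255, 210) [-0.0122  0.0234  0.0002] (255, 220) [-0.0184  0.0209  0.0002] (255, 230) [-0.0194  0.0165  0.0002] 
(275, 130) [0.1961 0.0456 0.0232] (275, 140) [0.1958 0.0344 0.0234] (275, 150) [nan nan nan] (275, 160) [0.1948 0.0116 0.0237] (275, 170) [ 0.1954 -0.0003  0.024 ] (275, 180) [0.0488 0.023  0.0136] (275, 190) [0.024  0.023  0.0119] (275, 200) [0.0042 0.0231 0.0106] (275, 210) [-0.0119  0.0233  0.0095] (275, 220) [-0.0199  0.0214  0.009 ] (275, 230) [-0.0185  0.0161  0.0092]
```

View pics/w12.png

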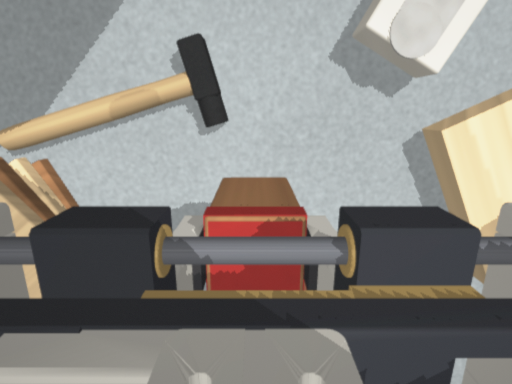

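Run:
```python
from h import *
print(plan([*b2w(.035,0),.245],BY+np.pi/2))
```

```text
(array([-4.92, -3.82, 32.13]), np.float64(-25.171013302994567))
```

Call:
{"op": "step_arm", "data": {
  "deltas": [
    [-4,0,2,-3,1],
    [-4.9,-0.4,5,-8,1],
    [-4.9,-0.9,9,-13,1],
    [-4.9,-1.5,13,-18,1],
    [-4.9,-2,17,-25.2,1],
    [-4.9,-2.5,21,-25.2,1],
    [-4.9,-3,25,-25.2,1],
    [-4.9,-3.5,29,-25.2,1],
    [-4.9,-3.8,32.1,-25.2,1],
    [-4.9,-3.8,32.1,-25.2,1]
  ]
}}

```text
t: 19.35
eef_pos: [0.6356, -0.0158, 0.244]
ee_rot: [1.908, 1.57, -2.915]
force: [0.8, -0.6, -1.1]
width: 0.0459
```

Call:
{"op": "step_arm", "data": {
  "deltas": [
    [0,0,0,0,1],
    [0,0,0,0,1],
    [0,0,0,0,1],
    [0,0,0,0,1],
    [0,0,0,0,1],
    [0,0,0,0,1],
    [0,0,0,0,1],
    [0,0,0,0,1],
    [0,0,0,0,1],
    [0,0,0,0,1]
  ]
}}

```text
t: 20.18
eef_pos: [0.6327, -0.0201, 0.2459]
ee_rot: [-1.088, 1.571, 0.368]
force: [1.1, 1.1, -1.6]
width: 0.0458
```

```bash
cat > sock.py <<'E'
from h import *
import sys
s=get_state();print(s["t"],s["eef_pos"],s["ee_rot"],s["width"],s["force"])
f=grab_frame("wrist"); cv2.imwrite(sys.argv[1],f["pixels"][:,:,::-1])
W=cloud(f,tcpT(s)@f["hand_eye"]); z=W[...,2]
d=W[...,:2]-BC; bx=np.cos(BY)*d[...,0]+np.sin(BY)*d[...,1]; by=-np.sin(BY)*d[...,0]+np.cos(BY)*d[...,1]
m=(abs(z-.036)<.006)&(bx<-.045)&(bx>-.11); print("board",*rect(W[m]),np.percentile(bx[m],.2),np.percentile(by[m],[.2,99.8]),np.median(z[m]))
m=(z<.031)&(z>-.01)&(abs(bx+.02)<.03)&(abs(by)<.03); m=cv2.morphologyEx(m.astype(np.uint8),cv2.MORPH_OPEN,np.ones((3,3),np.uint8))>0
print("socket",*rect(W[m]),np.percentile(bx[m],[1,99]),np.percentile(by[m],[1,99]))
Ti=np.linalg.inv(tcpT(s)); L=W@Ti[:3,:3].T+Ti[:3,3]
# far rim of drop along columns: first row (near side) where z drops
v,u=np.where(m); print("px",u.min(),u.max(),v.min(),v.max())
m=(z>.119)&(z<.131)&(abs(by)<.04)&(bx<.09); print("tops",*rect(W[m]) if m.sum()>20 else "")
k=(abs(L[...,1]-.023)<.004)&(abs(L[...,0])<.08)&(abs(L[...,2])<.03); print("key side y",np.median(L[k][:,1]),"z",np.percentile(L[k][:,2],[1,99]), np.polyfit(L[k][:,0],L[k][:,1],1))
E
python3 sock.py pics/w13.png
```

```text
20.1833 [ 0.63267582 -0.02013766  0.24594388] [-1.08849541  1.57073962  0.36754626] 0.045847460758563954 [ 1.13707901  1.14911038 -1.60366334]
board [ 0.5256 -0.0069] [170.5  55.1] 83.4 -0.10026269445971983 [-0.08423616  0.08501724] 0.036435502585313084
socket [ 0.5777 -0.013 ] [38.1 37.8] 83.5 [-0.03932528 -0.00167138] [-0.01853248  0.01948952]
px 239 271 104 136
tops [ 0.6138 -0.017 ] [60.1 21.4] 81.4
key side y 0.02319898243200197 z [-0.02901726  0.02921681] [-0.01358873  0.02286978]
```

View pics/w13.png

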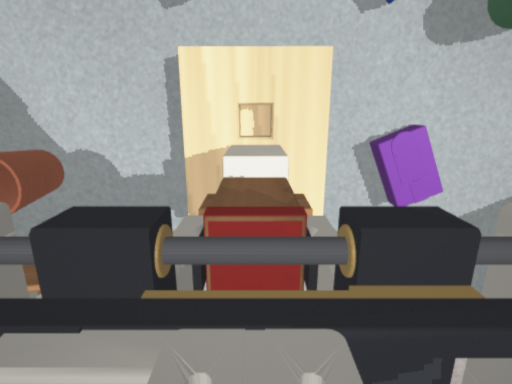

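Run:
```python
from h import *
print(plan([.5778,-.0131,.140],BY+np.pi/2))
```

```text
(array([10.59,  5.53,  0.06]), np.float64(0.025678468649672936))
```

Call:
{"op": "step_arm", "data": {
  "deltas": [
    [0,2,0,0,1],
    [0,4,0,0,1],
    [0,5.6,0,0,1],
    [0,5.6,0,0,1],
    [3,5.6,0,0,1],
    [6,5.6,0,0,1],
    [9,5.5,0.1,0,1],
    [10.6,5.5,0.1,0,1],
    [10.6,5.5,0.1,0,1],
    [10.6,5.5,0.1,0,1]
  ]
}}

```text
t: 21.07
eef_pos: [0.5783, -0.0129, 0.1395]
ee_rot: [2.217, 1.569, -2.61]
force: [0.5, -0.3, -0.9]
width: 0.0455
```

Run:
```python
from h import *
print(plan([.5778,-.0131,.097],BY+np.pi/2))
f=grab_frame("scene"); cv2.imwrite(f"pics/s14.png",cv2.resize(f["pixels"][130:290,110:310,::-1],(800,600)))
print(get_state()["eef_pos"],plan([.5778,-.0131,.097],BY+np.pi/2))
```

```text
(array([ 4.25,  0.04, -0.02]), np.float64(0.04719224346268902))
[ 0.57912535 -0.01276     0.14075693] (array([ 4.38,  0.13, -0.05]), np.float64(0.053955525167936))
```

View pics/s14.png

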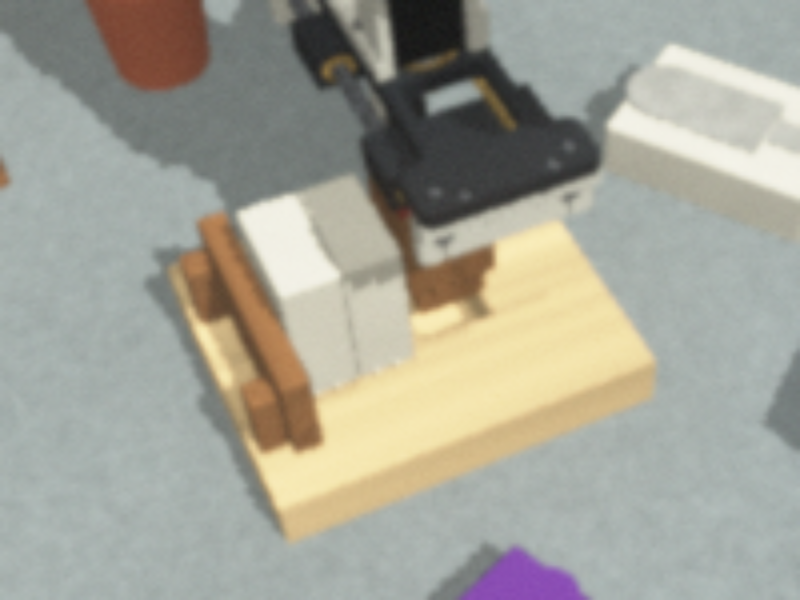

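Call:
{"op": "step_arm", "data": {
  "deltas": [
    [1,0.05,0,0,1],
    [1.5,0.05,0,0,1],
    [1.8,0.05,0,0,1],
    [2.1,0.05,0,0,1],
    [2.4,0.05,0,0,1],
    [2.7,0.05,0,0,1],
    [3.0,0.05,0,0,1],
    [3.0,0.05,0,0,1],
    [3.0,0.05,0,0,1],
    [3.0,0.05,0,0,1]
  ]
}}

```text
t: 21.95
eef_pos: [0.5778, -0.0127, 0.11]
ee_rot: [-1.679, 1.571, -0.223]
force: [-0.3, -0.2, -0.9]
width: 0.0455
```

It is 13 mm into the socket with no contact force, so I seat it.

Call:
{"op": "step_arm", "data": {
  "deltas": [
    [0.3,0,0,0,1],
    [0.6,0,0,0,1],
    [0.9,0,0,0,1],
    [1.1,0,0,0,1],
    [1.2,0,0,0,1],
    [1.3,0,0,0,1],
    [1.35,0,0,0,1],
    [1.35,0,0,0,1],
    [1.35,0,0,0,1],
    [1.35,0,0,0,1]
  ]
}}

```text
t: 22.78
eef_pos: [0.5775, -0.0129, 0.0975]
ee_rot: [-2.519, 1.57, -1.063]
force: [-5.1, 0.7, 9.9]
width: 0.0457
```

Call:
{"op": "step_arm", "data": {
  "deltas": [
    [0.05,0,0,0,1],
    [0,0,0,0,0],
    [0,0,0,0,0],
    [0,0,0,0,0],
    [0,0,0,0,0],
    [0,0,0,0,0],
    [0,0,0,0,0],
    [0,0,0,0,0],
    [0,0,0,0,0],
    [0,0,0,0,0]
  ]
}}

```text
t: 23.62
eef_pos: [0.5777, -0.0127, 0.0963]
ee_rot: [2.068, 1.571, -2.759]
force: [0.2, 0.1, -0.0]
width: 0.0874
```

Call:
{"op": "step_arm", "data": {
  "deltas": [
    [-1,0,0,0,0],
    [-3,0,0,0,0],
    [-6,0,0,0,0],
    [-10,0,0,0,0],
    [-10,0,0,0,0],
    [-10,-2,0,0,0],
    [-10,-4,0,0,0],
    [-10,-5,0,0,0],
    [-10,-5,0,0,0],
    [-10,-5,0,0,0]
  ]
}}

```text
t: 24.45
eef_pos: [0.6271, -0.0186, 0.1961]
ee_rot: [1.77, 1.57, -3.057]
force: [-1.0, -0.3, -0.8]
width: 0.0877
```

Run:
```python
from h import *
s=get_state();print(s["t"],s["eef_pos"],s["width"],s["force"])
g=grab_frame("scene"); cv2.imwrite(f"pics/s16.png",cv2.resize(g["pixels"][130:290,110:310,::-1],(800,600)))
s=get_state();f=grab_frame("wrist"); cv2.imwrite("pics/w16.png",f["pixels"][:,:,::-1]);
for W in (cloud(f,tcpT(s)@f["hand_eye"]),cloud(g)):
    z=W[...,2]; d=W[...,:2]-BC; bx=np.cos(BY)*d[...,0]+np.sin(BY)*d[...,1]; by=-np.sin(BY)*d[...,0]+np.cos(BY)*d[...,1]
    m=(abs(z-.116)<.005)&(bx<.0045)&(bx>-.06)&(abs(by)<.05)
    A=np.c_[bx[m],by[m],np.ones(m.sum())]; print("key",*rect(W[m]),np.percentile(bx[m],[1,99]),np.percentile(by[m],[1,99]),np.median(z[m]),"slope",np.linalg.lstsq(A,z[m],rcond=None)[0][:2])
    m=(abs(z-.126)<.004)&(bx>.004)&(bx<.08)&(abs(by)<.05); print("tops",*rect(W[m]),np.percentile(bx[m],[.5,99.5]),np.percentile(by[m],[.5,99.5]),np.median(z[m]))
```

```text
24.45 [ 0.62712483 -0.01857956  0.19605193] 0.08768080332974479 [-0.99714797 -0.31805636 -0.84672745]
key [ 0.5773 -0.0126] [46.6 46. ] 83.3 [-0.04392831  0.00175675] [-0.02207576  0.0236193 ] 0.11678587503095929 slope [0.00538205 0.00054346]
tops [ 0.6284 -0.0188] [60.3 49.6] 82.9 [0.00621642 0.05485344] [-0.02891162  0.03006485] 0.12648056691187917
key [ 0.5779 -0.0106] [45.7 47.8] 84.5 [-0.04351104  0.00232099] [-0.01865278  0.02515899] 0.11617158492954144 slope [ 0.00125996 -0.03428643]
tops [ 0.6345 -0.0185] [61.3 59.6] 84.0 [0.00752343 0.06633885] [-0.02816065  0.0317445 ] 0.1257952113294588
```

View pics/s16.png

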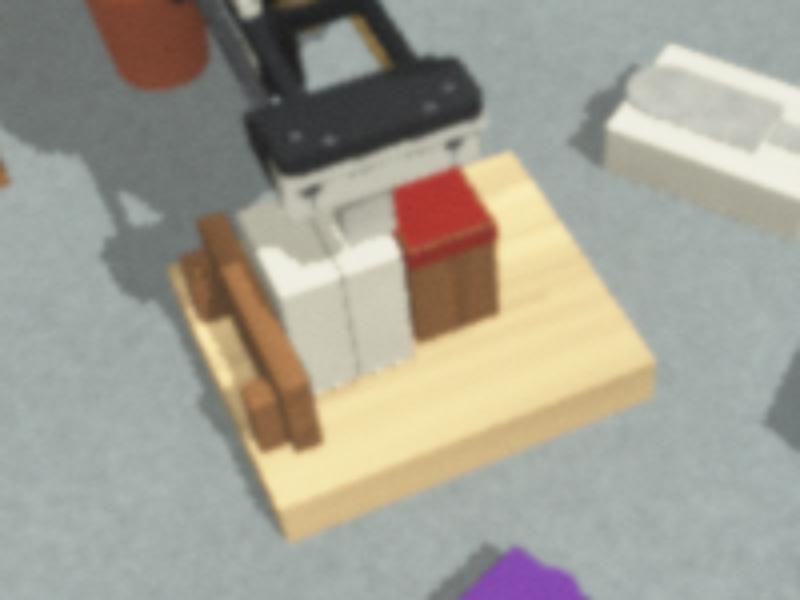

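View pics/w16.png

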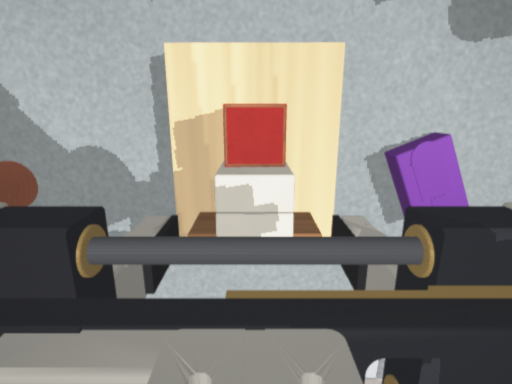

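The key is home (top at 116–117 mm against 116 nominal, centred on the socket), the mould is closed and the gripper is clear. Handing in.

```bash
python3 -c "
from station import *
print(job_done())"
```

```text
the job is handed in; nothing more can be done
None
```

I closed the mould and plugged the key block fully into its socket. I handed the job in at about 24.5 s with the gripper open and clear of everything.

Two things went wrong on the way, and I fixed both before continuing:
- **Tipping the half:** the first try, at 5 N squeeze, lifted the half almost flat instead of letting it pivot. I set it down and gripped it again nearer its end at 3 N, and it tipped upright.
- **Gripping the key:** on the first try I lifted before the fingers had closed. The key was not disturbed, and the second grasp held.

My last checks:

| Check | Measured | Nominal |
|---|---|---|
| Loose half, back face (mm from board centre, along x) | 6–7.5 | 7 |
| Loose half, top height (mm) | 126 | 126 |
| Loose half, sides | flush with the fixed half to within about 1 mm | flush |
| Key, top height (mm) | 116–117 | 116 |
| Key, distance from socket centre (mm) | within 1 by the wrist camera | 0 |

- **Camera disagreement:** the scene camera put the key about 2 mm further in y than the wrist camera. It had been off by about that much from the start.
- **Scene camera tilt:** it also showed a slope of 0.034 across the key's top, which the wrist camera (0.005) did not. I put this down to noise at the edges.
- **Jar and beaker:** the arm never went near either one, but I did not measure their positions again at the end.

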